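# Fetch the faceplate from behind the turned pieces

### The arm

A 7-joint arm with a two-finger parallel gripper is mounted at the origin on the work surface. World frame = base frame: x ahead of the robot, y to its left, z up, the work surface at z = 0. Lengths are in m, angles in rad, forces in N, time in s.
With the tool pointing down it reaches from about 0.35 to 0.9 m from the base axis. Payload 8.1 kg.
Tool frame: the origin (TCP) lies midway between the tips of the shut fingers; the grasp point (between the pads) lies env.grasp_offset behind it (env.grasp_offset is the distance from the TCP to the grasp point, in m); z points along the fingers, y is the line along which they close (so a half turn about z gives the same grasp; the last joint's range is limited). The gripper opens to 85 mm and grips with 20 to 120 N. Pads are 22 mm wide; open, the fingers measure 114 mm over their backs; the gripper's body (76 mm by 85 mm) begins 54 mm behind the grasp point. The pads swing forward as they close: fully open they stand 13 mm farther back than shut.
Start: joints at [-1.377, 0.434, 0.025, 1.573, -0.012, 1.134, -0.075], TCP at [0.183, 0.598, 0.231] pointing down, gripper open.
Joint ranges: [-2.62, 2.62], [-0.44, 2.09], [-1.27, 1.32], [0.08, 2.57], [-1.32, 4.46], [0.12, 2], [-2.74, 2.74]. Speed limits (rad/s): [2.22, 2.22, 3.01, 3.01, 3.14, 3.14, 3.14].

### API

Orientations are given as a rotation vector (axis times angle).
In Python, from rig import env, jaws, optics gives the robot as it stands. Calls block until the motion is done:
- env.movep(position, orientation): joint-space move of the TCP to a pose.
- env.line_to(position, rot=None, vel=0.15, guard=None): straight line of the TCP; rot=None keeps the orientation; vel is the mean speed in m/s. With guard (N) it stops when the force on the tool has changed by that much, and returns True; else False.
- env.goto_joints(angles): joint-space move.
- jaws.move_gripper(opening, newtons=None): opening from 0.0 (shut) to 1.0 (fully open); newtons is the grip in N (None keeps the last); returns when the fingers have stopped.
- env.wait(seconds).
- env.ik(position, orientation): joint angles nearest the present ones, or None.
- optics.read_camera(name): name is "side" or "top"; returns (picture, depth): 400x640x3 uint8, blue, green, red; 400x640 float32, m along the optical axis (not along the pixel's ray), 0 where there is no reading.
- optics.camera_info(name): a dict with "vfov" (degrees; the focal length in pixels is half the picture's height over the tangent of half this angle, whatever the lens; pixels are square), "cx", "cy" (the principal point, pixels), "rvec" (rotation vector, rad) and "tvec" (3), from world to camera coordinates, as OpenCV has them. Camera axes: x right, y down, z forward; pixel columns grow to the right and rows downward; lengths in m; the calibration is good to about 2 mm. A picture is of the moment at which its call begins. camera_info takes no time and is no camera call.
A pose or a line that the arm cannot do raises env.MotionError and nothing moves.
- env.job_done(): hands the job in; it is judged then, once.
Readings, each from a call of its own:
- env.read_t(): time.
- env.read_qpos(): joint angles.
- env.read_qvel(): joint speeds.
- env.read_tau(): joint torques, N m.
- env.read_position(): TCP position.
- env.read_orientation(): TCP orientation.
- env.read_wrist_force(): force on the tool from outside, world axes, zero at the start.
- env.read_wrist_torque(): the same for the moment, N m.
- env.read_opening(): opening from 0.0 (shut) to 1.0 (fully open).
- env.read_gripper_force(): force on a finger pad.
Only numpy, scipy, OpenCV 4.12 (cv2) and the standard library are available. Lean on these libraries where they do the work, as an engineer would, in place of code of your own. Each camera call takes 0.05 s, during which the arm holds its last target. There are 200 camera calls.

### The job

The small steel faceplate stands at the back of the wooden caddy, behind three turned pieces: a pepper mill, a candlestick and a vase. Clear all three to the black rubber mat, leaving the faceplate where it is until they stand there; then, while they wait on the mat, set the faceplate hub up in the pencilled circle in the middle of the round bowl blank, and after that put each piece back upright on the very felt pad it came from. Knock none of the three over and leave the tin and the lathe centre in the caddy where they are.

Things in the scene. Friction and masses are not known exactly. Their poses are not given: they have to be found in the camera images.
- caddy: Fixed wooden caddy. Origin: underside centre, on the table; x to its back, y along it. Floor 160 (x) by 280 mm (y), top 12 mm above origin. Back rail at x 80-88 mm, 40 high; end rails at |y| 140-148, 26 high. Flush felt pads, 59 mm across, at x -35, y -62, 0, 62 mm: one turned piece on each, in any order, about 15 mm apart: grip these at the top, fingers closing along the caddy's x, free there.
- mat: Fixed black rubber mat, 260 mm (its x) by 140 mm (its y), 4 mm thick: the side area. Origin: underside centre, on the table; z up. It lies to one side of the caddy, left or right, and the bowl blank to the other.
- blank: Fixed round bowl blank of brown wood, lying flat: 150 mm across, 55 mm high. Origin: underside centre, on the table; z up. Its flat top carries, exactly in the middle, a drawn circle 66 mm across with a paler inside.
- mill: Loose turned pepper mill of dark wood with a small steel ball on top. Round about its z axis, origin at the centre of its foot, z up. Foot 48 mm across; waist 32 mm; cylindrical head 44 mm across from 90 to 126 mm above the origin, the place to grip; top of the ball at 144 mm. About 0.17 kg.
- candlestick: Loose turned candlestick of pale wood. Round about z, origin at the centre of its foot, z up. Foot 52 mm across; stem 20 mm; cylindrical cup 44 mm across from 77 to 114 mm (its top), the place to grip; the flat top shows a brass ring round a dark candle hole. About 0.14 kg.
- vase: Loose turned tall plain vase of brown wood, its flat top showing a large dark mouth (not a real hole). Round about z, origin at the centre of its foot, z up. Foot 50 mm across, body 46 mm across from 60 to 122 mm (its top), the place to grip. About 0.15 kg.
- faceplate: Loose small steel lathe faceplate, behind the middle pad (about x 21, y 0 mm in the caddy): a disc 54 mm across and 8 mm thick with a cylindrical hub on it 40 mm across, from 8 to 38 mm above the origin (its top, with a dark bore drawn on it). Origin: underside centre of the disc, z up along the hub. Grip it by the hub. About 0.42 kg.
- tin: Loose round metal tin, 46 mm across and 29 mm high, in one back corner of the caddy (about x 36, y 108 or -108 mm); not to be moved. Origin: underside centre.
- centre: Loose dark steel lathe centre standing point up, 38 mm across and 44 mm high, in the other back corner of the caddy; not to be moved. Origin: underside centre.

How it is judged:
By the outcome, as a careful person would: the job done as asked, in the order asked, and still so for the second after the job is handed in, with the robot touching nothing.
It also fails if it takes over 144 s, if anything falls off the work surface, if the arm or the gripper's body presses on something with over 40 N, if the wrist force passes 120 N, or if a joint passes its speed limit or range.

## Working session

There is one attempt and no reset: what is moved stays moved. The work goes in short steps, each a Python script; the robot and the scene stay as the last script left them, time stands still between calls to the robot, and variables do not carry over. Pictures are saved under pics/ and viewed, at most 14 in all, crops included, and the job is handed in when it is done.

```bash
ls; mkdir -p pics; python3 - <<'E'
from rig import env,jaws,optics
import cv2,numpy as np
for n in("side","top"):
    p,d=optics.read_camera(n); cv2.imwrite(f"pics/{n}0.png",p); np.save(f"pics/{n}0.npy",d)
    print(n,optics.camera_info(n),(d==0).mean())
print(env.grasp_offset,env.read_t(),env.read_orientation(),env.read_position())
E
```

```text
pics
side {'vfov': 45.39699945415912, 'cx': 320.9410078555023, 'cy': 195.16747758473304, 'rvec': array([ 2.33470678, -0.65291199,  0.25640435]), 'tvec': array([-0.45042981,  0.24401715,  0.96858469])} 0.0038984375
top {'vfov': 57.97558381546282, 'cx': 314.70067294955544, 'cy': 201.80314660374694, 'rvec': array([ 2.14279311, -2.20354283,  0.10406042]), 'tvec': array([0.01511337, 0.53839895, 0.89352344])} 0.00380078125
0.0187 0.1 [-4.64611148e-01 -3.10695951e+00  2.22279448e-03] [0.18270711 0.59723236 0.2306008 ]
```

View pics/top0.png

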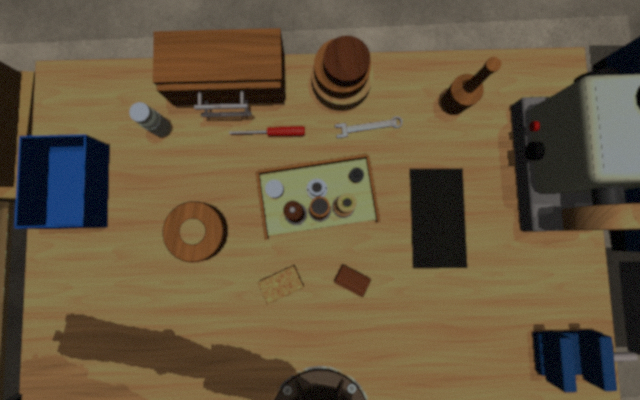

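View pics/side0.png

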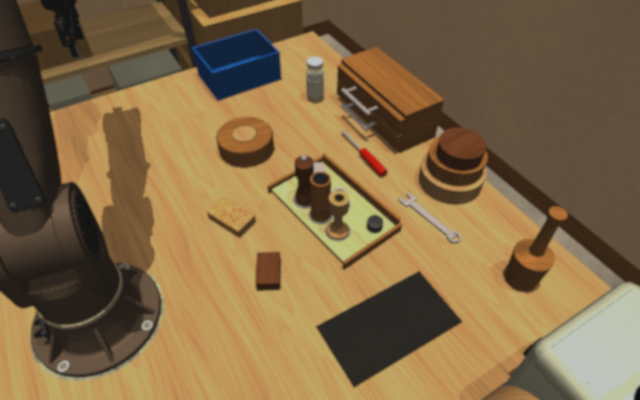

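The top view shows the mill at (293,211), vase (319,207), candlestick (346,204), faceplate (317,187), tin (274,189) and centre (356,176). The blank is on the left at (193,231) and the mat on the right at (438,218). The side view agrees with this layout.

```bash
cat > h.py <<'E'
import numpy as np,cv2
from rig import env,jaws,optics
from scipy.spatial.transform import Rotation as R
def cam(n):
    c=optics.camera_info(n); f=200/np.tan(np.radians(c["vfov"])/2)
    return f,c["cx"],c["cy"],cv2.Rodrigues(c["rvec"])[0],np.array(c["tvec"])
def cloud(n,d):
    f,cx,cy,M,t=cam(n); v,u=np.mgrid[:400,:640]
    P=np.stack([(u-cx)/f*d,(v-cy)/f*d,d],-1); return (P-t)@M
def ray(n,px,z):
    f,cx,cy,M,t=cam(n); px=np.atleast_2d(px).astype(float)
    r=np.c_[(px-[cx,cy])/f,np.ones(len(px))]@M; o=-t@M
    return o+r*((z-o[2])/r[:,2])[:,None]
def pix(n,P):
    f,cx,cy,M,t=cam(n); q=np.atleast_2d(P)@M.T+t; return q[:,:2]/q[:,2:]*f+[cx,cy]
E
python3 - <<'E'
from h import *
np.set_printoptions(precision=4,suppress=True)
im=cv2.imread("pics/top0.png");d=np.load("pics/top0.npy");P=cloud("top",d)
for n,(u,v) in dict(mill=(293,211),vase=(319,207),cand=(346,204),fp=(317,187),tin=(274,189),ctr=(356,176),blank=(193,231),mat=(438,218),table=(390,200),floor=(300,225)).items():
    print(n,P[v,u],P[v-2:v+3,u-2:u+3,2].std(),im[v,u])
S=cloud("side",np.load("pics/side0.npy"))
for n,(u,v) in dict(mill=(304,160),vase=(320,178),cand=(340,198),blank=(245,134),mat=(390,325),table=(300,290)).items(): print(n,S[v,u])
# mat
m=((im.max(2)<60)).astype(np.uint8); m[:,:400]=0;m[:,480:]=0;m[:150]=0;m[285:]=0
c=max(cv2.findContours(m,0,1)[0],key=cv2.contourArea)
w=ray("top",c[:,0],.004)[:,:2].astype(np.float32);print("mat",cv2.minAreaRect(w))
# floor
hsv=cv2.cvtColor(im,cv2.COLOR_BGR2HSV);print(hsv[225,300],hsv[200,390],hsv[175,320])
cr=lambda a,s,b:cv2.imwrite(b,cv2.resize(a,None,fx=s,fy=s,interpolation=cv2.INTER_CUBIC))
cr(im[145:275,150:390],3.3,"pics/topcrop.png")
E
```

```text
mill [0.5076 0.0483 0.1532] 0.15510182080788115 [89 90 96]
vase [ 0.5164 -0.009   0.1337] 0.0011956334892247963 [46 49 50]
cand [ 0.5219 -0.0703  0.1278] 0.1592518508673076 [42 44 48]
fp [ 0.5728 -0.0066  0.0525] 0.0018245897723277186 [43 46 47]
tin [0.5724 0.1015 0.0401] 0.001336497875613731 [149 139 134]
ctr [ 0.5987 -0.1051  0.046 ] 0.0053677101345650235 [32 33 35]
blank [0.4724 0.2989 0.0572] 0.0012649789108760054 [ 75 116 135]
mat [ 0.4894 -0.3179  0.0058] 0.0013331428385474078 [15 17 21]
table [ 0.5403 -0.1973 -0.0006] 0.0018548465640522318 [ 72 112 131]
floor [0.4812 0.0395 0.0113] 0.0016249833472699383 [ 95 126 123]
mill [0.5083 0.042  0.1495]
vase [ 0.5184 -0.0098  0.1326]
cand [ 0.5268 -0.0777  0.1272]
blank [0.4733 0.2982 0.0517]
mat [ 0.492  -0.3234  0.0021]
table [ 0.3782 -0.16    0.0004]
mat ((0.49143528938293457, -0.3174284100532532), (0.13676947355270386, 0.25481411814689636), 88.82479858398438)
[ 33  63 126] [ 20 115 131] [ 34  74 138]
```

View pics/topcrop.png

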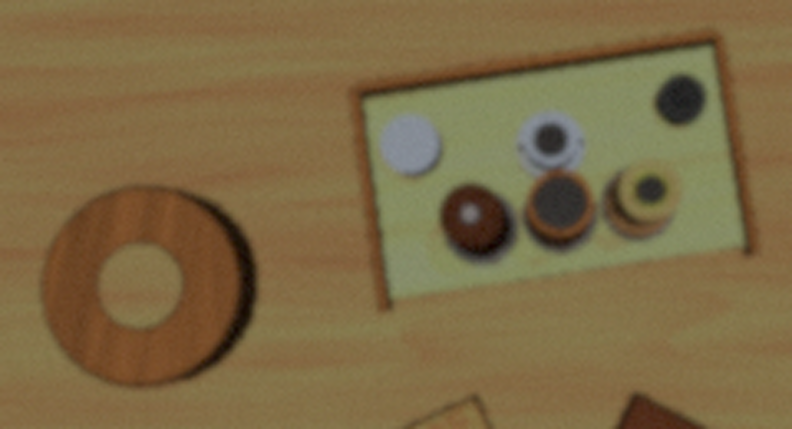

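```bash
cat >> h.py <<'E'
def tops(n,d,c0,ztop,r=.04,band=.008,up=.012):
    P=cloud(n,d); m=(abs(P[...,2]-ztop)<band)|((P[...,2]>ztop)&(P[...,2]<ztop+up))
    m&=np.hypot(P[...,0]-c0[0],P[...,1]-c0[1])<r
    k,l,s,_=cv2.connectedComponentsWithStats(m.astype(np.uint8))
    if k<2: return None
    i=1+np.argmax(s[1:,4]); v,u=np.nonzero(l==i)
    c,hull=None,cv2.convexHull(np.c_[u,v].astype(np.float32))[:,0]
    q=ray(n,np.c_[u,v],ztop)[:,:2]; e,rad=cv2.minEnclosingCircle(q.astype(np.float32))
    return q.mean(0),np.array(e),2*np.sqrt(len(q)/np.pi)*np.sqrt(abs(cv2.contourArea(cv2.convexHull(q.astype(np.float32))))/len(q)),2*rad,s[i,4],P[l==i][:,2].mean()
E
python3 - <<'E'
from h import *
np.set_printoptions(precision=4,suppress=True)
im=cv2.imread("pics/top0.png");hsv=cv2.cvtColor(im,cv2.COLOR_BGR2HSV).astype(int)
T=dict(top=np.load("pics/top0.npy"),side=np.load("pics/side0.npy"))
m=(hsv[...,0]>26)&(hsv[...,0]<50)&(hsv[...,1]<100)&(hsv[...,2]>60);m[:150]=0;m[245:]=0;m[:,:250]=0;m[:,390:]=0
m=cv2.morphologyEx(m.astype(np.uint8),cv2.MORPH_OPEN,np.ones((3,3)))
c=max(cv2.findContours(m,0,1)[0],key=cv2.contourArea)
print("floor",cv2.minAreaRect(ray("top",c[:,0],.012)[:,:2].astype(np.float32)))
for n,c,z in [("mill",(.508,.046),.138),("vase",(.517,-.009),.134),("cand",(.523,-.072),.126),("fp",(.57,-.006),.05),("blank",(.472,.298),.055),("tin",(.572,.101),.041)]:
    for k in T: print(n,k,*(tops(k,T[k],c,z,r=.1 if n=="blank" else .04) or [None]))
# drawn circle: paler hue
m=(hsv[...,1]<130);m[:205]=0;m[255:]=0;m[:,:175]=0;m[:,212:]=0
k,l,s,ce=cv2.connectedComponentsWithStats(m.astype(np.uint8));i=l[231,193];print(s[i],ce[i],ray("top",ce[i],.055))
E
```

```text
floor ((0.5539740324020386, -0.006559014320373535), (0.1608148068189621, 0.28005149960517883), 7.084344863891602)
mill top [0.512 0.051] [0.5119 0.0511] 0.04223898897749754 0.04401753842830658 267 0.14115827206621295
mill side [0.5069 0.044 ] [0.508  0.0446] 0.045753876072839275 0.050815150141716 227 0.13915640390848022
vase top [ 0.519  -0.0097] [ 0.5191 -0.0094] 0.04439309089668406 0.04619571939110756 328 0.13462081578788218
vase side [ 0.5147 -0.0154] [ 0.5139 -0.0153] 0.04785049944189698 0.05231098830699921 289 0.13254207223315104
cand top [ 0.5269 -0.0713] [ 0.527  -0.0712] 0.04272876184638356 0.0445498563349247 298 0.1262953422733728
cand side [ 0.5227 -0.0772] [ 0.5223 -0.0781] 0.04586770078590676 0.0509820282459259 289 0.12459330997755745
fp top [ 0.5739 -0.0049] [ 0.5739 -0.0053] 0.03839287831273662 0.040783047676086426 205 0.05038390067159462
fp side [0.5786 0.0017] [ 0.5737 -0.0054] 0.025220000140045086 0.03893512487411499 46 0.048680783734118056
blank top [0.4726 0.3005] [0.4733 0.3005] 0.1483780727335118 0.1503070592880249 2929 0.05526107841390025
blank side [0.4665 0.2917] [0.467  0.2922] 0.1496130253591766 0.15498818457126617 1681 0.05305445711964547
tin top [0.5746 0.1024] [0.5749 0.102 ] 0.04463718824259844 0.04670264944434166 265 0.041054176405807455
tin side [0.5792 0.1   ] [0.5789 0.1003] 0.031242195917901637 0.04016393795609474 99 0.039721234578878745
[180 219  25  26 489] [192.2127 230.9673] [[0.4726 0.3015 0.055 ]]
```

```bash
cat >> h.py <<'E'
A=np.radians(7.08)
def down(yaw): # closing axis at angle yaw in the world xy plane
    y=np.array([np.cos(yaw),np.sin(yaw),0]); z=np.array([0,0,-1.]); return R.from_matrix(np.c_[np.cross(y,z),y,z]).as_rotvec()
PICK=dict(cand=(.5269,-.0718,.091),vase=(.5191,-.0103,.098),mill=(.5118,.0508,.099))
MAT=dict(cand=(.404,-.317),vase=(.491,-.317),mill=(.578,-.317))
HI=.275
def show(t): print(t,"t",round(env.read_t(),2),"pos",env.read_position().round(4),"open",round(env.read_opening(),3),"F",np.round(env.read_wrist_force(),1))
def grab(x,y,z,n=60,hi=HI,op=.85):
    env.line_to([x,y,hi],vel=.25); env.line_to([x,y,z],vel=.12)
    show("at"); jaws.move_gripper(0.,n); show("grip"); print("pad",env.read_gripper_force())
    env.line_to([x,y,hi],vel=.18); show("up")
def put(x,y,z,hi=HI,op=.85):
    env.line_to([x,y,hi],vel=.25); env.line_to([x,y,z+.012],vel=.18)
    print("guard",env.line_to([x,y,z-.001],vel=.03,guard=5)); show("down")
    jaws.move_gripper(op); env.wait(.1); env.line_to([x,y,hi],vel=.2)
E
python3 - <<'E'
from h import *
for name,yaws in (("x",(A,A+np.pi)),("y",(A+np.pi/2,A-np.pi/2))):
  for yw in yaws:
    r=down(yw);out=[]
    for p in ([(*v[:2],z) for v in PICK.values() for z in(.09,HI)]+[(*v,z) for v in MAT.values() for z in(.08,HI)] if name=="x" else [(.574,-.005,.021),(.574,-.005,.2),(.4728,.301,.064),(.4728,.301,.2)]):
        q=env.ik(p,r); out.append(None if q is None else np.round(q,2))
    print(name,round(yw,2)); print(*out,sep="\n")
E
```

```text
x 0.12
[-0.47  0.53  0.71  2.   -0.48  0.78  0.65]
[-0.62  0.3   0.86  1.78 -0.25  1.17  0.44]
[-0.51  0.48  0.58  2.02 -0.39  0.74  0.43]
[-0.68  0.26  0.76  1.81 -0.19  1.15  0.26]
[-0.6   0.47  0.53  2.03 -0.35  0.73  0.28]
[-0.75  0.24  0.68  1.81 -0.16  1.15  0.11]
[ 0.01  0.54  0.77  2.05 -0.55  0.76  1.25]
[-0.3   0.35  1.17  1.83 -0.35  1.19  1.1 ]
[-0.09  0.69  0.88  1.88 -0.67  0.9   1.25]
[-0.23  0.49  1.09  1.67 -0.46  1.26  1.08]
[-0.07  0.76  0.81  1.68 -0.65  0.98  1.1 ]
[-0.12  0.58  0.92  1.47 -0.47  1.32  0.96]
x 3.27
[-0.7   0.73  1.15  2.01 -0.83  0.97 -2.14]
[-0.8   0.4   1.17  1.79 -0.39  1.21 -2.53]
[-0.83  0.71  1.15  2.04 -0.82  0.95 -2.25]
[-0.94  0.37  1.17  1.82 -0.36  1.2  -2.67]
[-0.96  0.7   1.15  2.06 -0.82  0.94 -2.37]
[ 0.58  0.4  -1.06  1.72  0.37  1.24  2.7 ]
[-0.19  0.72  1.15  2.07 -0.85  0.93 -1.58]
[-0.3   0.35  1.17  1.83 -0.35  1.19 -2.04]
[-0.21  0.83  1.15  1.89 -0.89  1.04 -1.7 ]
[-0.26  0.53  1.16  1.67 -0.5   1.28 -2.02]
[-0.21  0.93  1.14  1.69 -0.92  1.15 -1.82]
[-0.21  0.68  1.15  1.47 -0.62  1.39 -2.05]
y 1.69
[-0.23  0.61  0.2   1.91 -0.19  0.64  1.79]
[-0.44  0.4   0.5   1.77 -0.22  1.02  1.83]
[-0.68  0.52  0.03  1.91 -0.02  0.71  1.05]
[-0.72  0.36  0.08  1.78 -0.03  1.01  1.06]
y -1.45
[-0.54  0.7   0.68  1.94 -0.65  0.73 -0.92]
[-0.69  0.49  0.89  1.79 -0.43  1.07 -1.1 ]
[-1.08  0.59  0.6   1.94 -0.47  0.75 -1.65]
[-1.17  0.41  0.7   1.82 -0.31  1.03 -1.79]
```

```bash
python3 - <<'E'
from h import *
x,y,z=PICK["cand"]
env.movep([x,y,HI],down(A)); jaws.move_gripper(.85); show("above")
grab(x,y,z); put(*MAT["cand"],z-.008)
show("end"); p,d=optics.read_camera("top"); cv2.imwrite("pics/top1.png",p); np.save("pics/top1.npy",d)
print(*tops("top",d,MAT["cand"],.118))
cv2.imwrite("pics/c1.png",cv2.resize(p[130:290,240:480],None,fx=3,fy=3))
E
```

```text
above t 3.06 pos [ 0.527  -0.0715  0.275 ] open 0.851 F [ 0.3 -0.2  1.1]
at t 4.99 pos [ 0.5273 -0.0719  0.0915] open 0.849 F [-0.   0.3  0.1]
grip t 5.37 pos [ 0.5271 -0.0718  0.0917] open 0.502 F [-1.8  0.9  7. ]
pad 60.18144339323044
up t 6.54 pos [ 0.5263 -0.0716  0.274 ] open 0.498 F [ 0.7  0.6 -0.9]
guard True
down t 9.36 pos [ 0.4044 -0.317   0.0837] open 0.502 F [-0.   1.4  8.6]
end t 10.97 pos [ 0.4036 -0.3165  0.2741] open 0.852 F [ 0.6  0.6 -1.1]
[ 0.40438076 -0.31518198] [ 0.40392819 -0.31502673] 0.044179256047994275 0.04661917686462402 321 0.11816514109475948
```

View pics/c1.png

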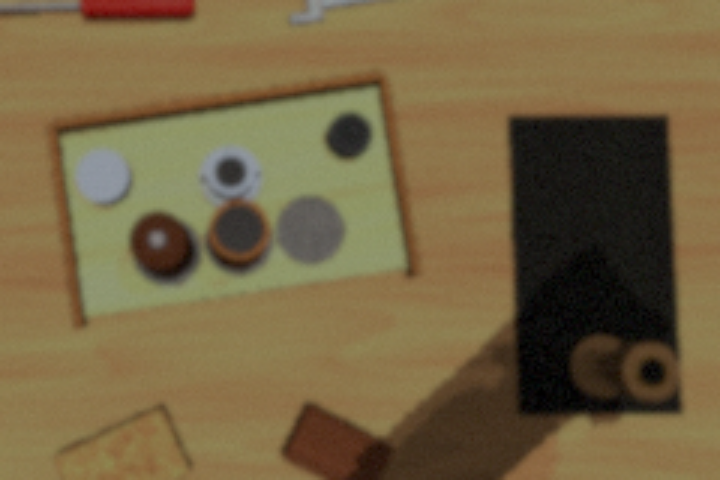

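The candlestick stands on the mat at crop position (600–650, 370), and its bare grey pad is visible at crop (311,230). The pieces in the caddy haven't moved.

```bash
python3 - <<'E'
from h import *
for n,top in(("vase",.126),("mill",.130)):
    x,y,z=PICK[n]; grab(x,y,z); put(*MAT[n],z-.008)
env.line_to([.50,-.10,HI],vel=.25) if False else None
show("end"); p,d=optics.read_camera("top"); cv2.imwrite("pics/top2.png",p); np.save("pics/top2.npy",d)
for n,t in(("cand",.118),("vase",.126),("mill",.130)): print(n,*tops("top",d,MAT[n],t))
print("fp",*tops("top",d,(.574,-.005),.05)); print("tin",*tops("top",d,(.574,.102),.041))
h=cv2.cvtColor(p,cv2.COLOR_BGR2HSV)
for (x,y,z) in PICK.values():
    u,v=pix("top",[x,y,.012])[0].astype(int); print(u,v,h[v,u])
cv2.imwrite("pics/c2.png",cv2.resize(p[130:290,240:480],None,fx=3,fy=3))
E
```

```text
at t 14.1 pos [ 0.5195 -0.0103  0.0986] open 0.854 F [-0.   1.  -0.3]
grip t 14.46 pos [ 0.5194 -0.0102  0.0986] open 0.522 F [-1.1  0.6  7.1]
pad 60.45484900474548
up t 15.59 pos [ 0.5184 -0.0102  0.2741] open 0.521 F [-0.3 -0.2 -1.4]
guard True
down t 18.5 pos [ 0.4913 -0.317   0.0907] open 0.524 F [-1.3  0.4  6.7]
at t 23.3 pos [0.5123 0.0509 0.0995] open 0.852 F [ 0.5 -0.3  0.1]
grip t 23.68 pos [0.5121 0.0509 0.0996] open 0.501 F [-3.1  1.   7.4]
pad 60.27460728306323
up t 24.8 pos [0.5111 0.0508 0.2741] open 0.505 F [-0.5  0.6 -1. ]
guard True
down t 27.97 pos [ 0.5782 -0.317   0.0917] open 0.502 F [-0.5  1.1  7.2]
end t 29.53 pos [ 0.5776 -0.3165  0.2738] open 0.846 F [-0.7 -0.3  0.2]
cand [ 0.40439053 -0.31528786] [ 0.40483454 -0.31533173] 0.044070402036212306 0.045848745852708817 320 0.1180797464840742
vase [ 0.49036195 -0.31470225] [ 0.49043232 -0.31462613] 0.0462732760509171 0.04839315637946129 345 0.1260492061191118
mill [ 0.57694707 -0.31462207] [ 0.57759702 -0.31513941] 0.044197380855951 0.0466483049094677 282 0.13247933874433968
fp [ 0.57371719 -0.00484713] [ 0.57344365 -0.00415993] 0.03895480036134399 0.04110030084848404 207 0.05030684357840942
tin [0.57465908 0.10246627] [0.57469755 0.10242766] 0.04459194050685911 0.04630816727876663 264 0.040874259060795955
342 206 [ 21  17 104]
318 209 [ 18  13 101]
295 213 [ 17  22 105]
```

View pics/c2.png

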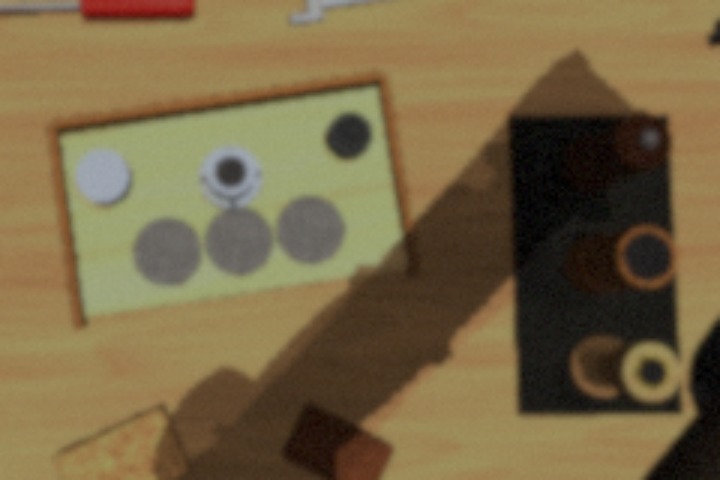

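All three pieces stand on the mat, at crop (640,140), (645,255) and (650,370). The three bare pads are at crop (167,250), (239,240) and (311,230), and the faceplate is untouched at (231,173). Next is the faceplate.

```bash
python3 - <<'E'
from h import *
d=np.load("pics/top2.npy");im=cv2.imread("pics/top2.png")
m=(cv2.cvtColor(im,cv2.COLOR_BGR2HSV)[...,1]<42).astype(np.uint8)
for n,(x,y,z) in PICK.items():
    w=np.zeros_like(m);u,v=pix("top",[x,y,.012])[0].astype(int);cv2.circle(w,(u,v),16,1,-1)
    mm=cv2.morphologyEx(m*w,cv2.MORPH_OPEN,np.ones((5,5)));k,l,s,c=cv2.connectedComponentsWithStats(mm);i=l[v,u]
    print(n,s[i],ray("top",c[i],.012)[0],(x,y))
x,y=.5738,-.0050; r=down(A+np.pi/2)
env.movep([x,y,.25],r); jaws.move_gripper(.85); show("above")
grab(x,y,.021,n=90,hi=.2)
put(.4728,.3010,.0645,hi=.2)
env.line_to([.4728,.301,.28],vel=.25); env.line_to([.45,-.1,.28],vel=.25)
show("end"); p,d=optics.read_camera("top"); cv2.imwrite("pics/top3.png",p); np.save("pics/top3.npy",d)
print(*tops("top",d,(.473,.301),.093))
cv2.imwrite("pics/c3.png",cv2.resize(p[190:270,150:310],None,fx=4,fy=4))
E
```

```text
cand [333 196  21  21 358] [ 0.52625002 -0.07251852  0.012     ] (0.5269, -0.0718)
vase [309 194  21  27 421] [ 0.5232573 -0.0101894  0.012    ] (0.5191, -0.0103)
mill [285 204  21  21 362] [0.51031013 0.05068585 0.012     ] (0.5118, 0.0508)
above t 30.99 pos [ 0.574  -0.0064  0.2499] open 0.853 F [-0.4 -0.9  0.7]
at t 32.98 pos [ 0.5743 -0.005   0.0216] open 0.851 F [0.2 1.3 0.1]
grip t 33.39 pos [ 0.5742 -0.0052  0.0219] open 0.447 F [-2.5  0.   9.7]
pad 89.39050197601318
up t 34.53 pos [ 0.5729 -0.0049  0.1988] open 0.444 F [ 0.4  0.3 -5.1]
guard True
down t 37.23 pos [0.473  0.3013 0.0649] open 0.443 F [-1.  -0.2  5.7]
end t 40.83 pos [ 0.45   -0.0992  0.2799] open 0.848 F [0.1 1.1 0.2]
[0.47279936 0.30167399] [0.47387442 0.30100754] 0.04025347378374046 0.04367662966251373 249 0.09317655363606495
```

View pics/c3.png

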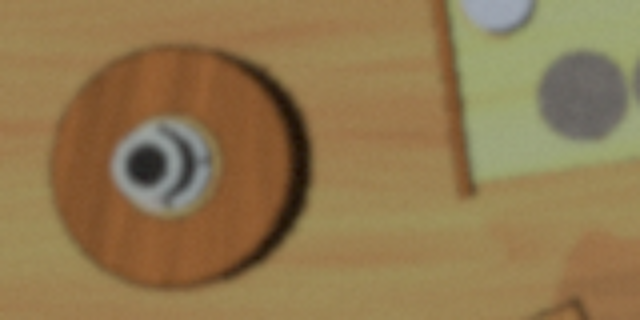

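The faceplate stands hub up in the circle. Its hub reads (0.4728, 0.3017) and the circle's centre is (0.4726, 0.3015). I'll return the pieces now.

```bash
python3 - <<'E'
from h import *
env.movep([*MAT["mill"],HI],down(A)); jaws.move_gripper(.85)
for n in("mill","vase","cand"):
    x,y,z=PICK[n]; grab(*MAT[n],z-.008); put(x,y,z)
env.line_to([.40,-.317,.30],vel=.25)
show("end")
for c in("top","side"):
    p,d=optics.read_camera(c); cv2.imwrite(f"pics/{c}4.png",p); np.save(f"pics/{c}4.npy",d)
    if c=="top":
        cv2.imwrite("pics/c4.png",cv2.resize(p[140:280,150:470],None,fx=2.5,fy=2.5))
        d0=np.load("pics/top0.npy")
        for n,t in(("cand",.126),("vase",.134),("mill",.138)): print(n,*tops("top",d,PICK[n],t)[:2],"was",*tops("top",d0,PICK[n],t)[:2])
        print("tin",*tops("top",d,(.574,.102),.041)[:2],"fp",*tops("top",d,(.473,.301),.093)[:2])
E
```

```text
at t 44.02 pos [ 0.5784 -0.3173  0.0917] open 0.846 F [-0.2  0.3 -0.4]
grip t 44.39 pos [ 0.5784 -0.3174  0.0917] open 0.501 F [-0.1 -0.8  6.4]
pad 61.29010502452729
up t 45.57 pos [ 0.5776 -0.3164  0.2738] open 0.498 F [-0.2  0.3 -1.4]
guard True
down t 48.68 pos [0.5121 0.0511 0.0996] open 0.503 F [-1.4  0.9  7.7]
at t 53.52 pos [ 0.4913 -0.3173  0.0906] open 0.848 F [-0.3  0.6 -0.7]
grip t 53.88 pos [ 0.4913 -0.3172  0.0906] open 0.524 F [-0.3  0.9  5.8]
pad 60.81088185310364
up t 55.06 pos [ 0.4906 -0.3165  0.274 ] open 0.519 F [-0.4  0.1 -2.3]
guard True
down t 57.92 pos [ 0.5194 -0.0101  0.0986] open 0.525 F [-0.6  0.1  7.7]
at t 62.65 pos [ 0.4043 -0.3172  0.0835] open 0.851 F [ 0.7 -0.8 -0.3]
grip t 63.02 pos [ 0.4043 -0.3172  0.0836] open 0.5 F [-1.6  2.   7.7]
pad 60.05853205919266
up t 64.24 pos [ 0.4036 -0.3165  0.2741] open 0.499 F [-0.9  1.1 -1.8]
guard True
down t 67.02 pos [ 0.5272 -0.0716  0.0916] open 0.499 F [-1.1  0.8  7.4]
end t 69.84 pos [ 0.4003 -0.3161  0.2997] open 0.853 F [ 0.5 -0.4  0.1]
cand [ 0.5270221  -0.07113803] [ 0.52712697 -0.07111447] was [ 0.52685475 -0.0713435 ] [ 0.52704245 -0.07118841]
vase [ 0.51890872 -0.0092832 ] [ 0.51885217 -0.00932026] was [ 0.51900608 -0.00969545] [ 0.51906341 -0.00938261]
mill [0.51175079 0.05113508] [0.51186419 0.05110463] was [0.51199344 0.05104005] [0.51186419 0.05110463]
tin [0.57463065 0.10250936] [0.57494527 0.10201453] fp [0.47270949 0.30171471] [0.47331688 0.30132306]
```

View pics/c4.png

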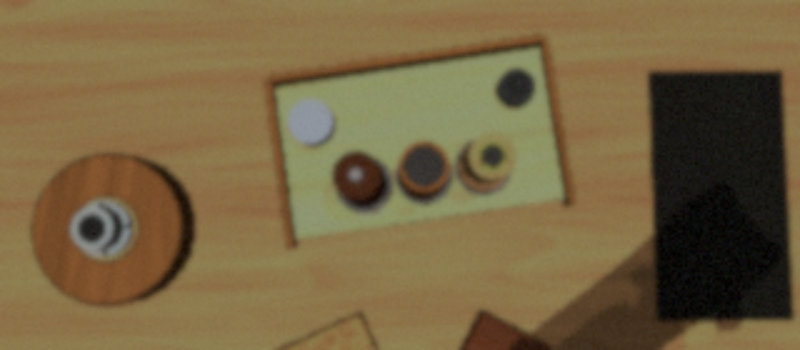

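View pics/side4.png

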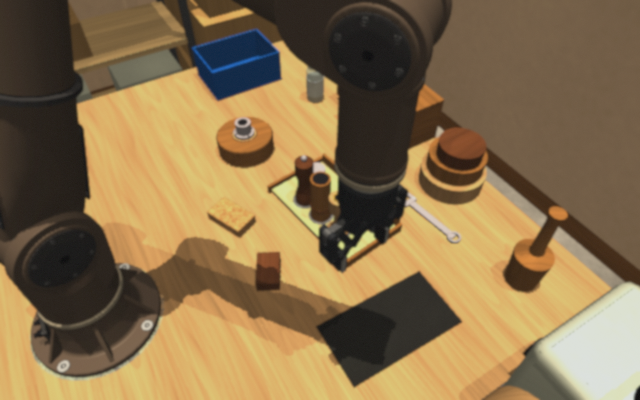

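The three pieces are back on their pads, at crop (360,180), (424,170) and (487,163), within 0.5 mm of where they started. The faceplate is in the circle at crop (100,228), the tin and centre haven't moved, and the gripper is clear.

```bash
python3 -c "
from rig import env
print(env.job_done())"
```

```text
the job is handed in; nothing more can be done
None
```

Job handed in at about 70 s: the faceplate stands hub up in the pencilled circle, the mill, vase and candlestick are back upright on their own pads, and the tin and lathe centre were left where they were.

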